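# Gauge a forged gate-hinge eye, go and no-go

## Task

Check the bore of the forged hinge eye with the larger of the two plug gauges on the plywood board: push its long slim go end fully home from either side until the handle meets the face, draw it out, then press the short thick no-go end squarely against a mouth of the bore and keep the pressure on for half a second, to see that it will not enter. Finally lay the gauge back down on the plywood board and let go; do not disturb the small gauge.

Things in the scene. Friction and masses are not known exactly. Their poses are not given: they have to be found in the camera images.
- gauge_center (a point): Centre of the larger double-ended plug gauge (loose, 0.45 kg, balanced here). It lies along its own y axis, pointing any way; z up. Square wooden handle 36 x 36 x 100 mm (y -50 to +50 mm), gripped across x. At +y the go end: steel plug 22 mm in diameter, 55 mm long, the last 12 mm tapering to 10 mm. At -y the no-go end: steel plug 34 mm in diameter, 30 mm long, flat-ended.
- gauge: The same larger gauge, whose own origin is at the middle of the handle's underside, 18 mm below the gauge's centre; same axes. It rests on the handle's flat underside.
- eye_bore (a point): Centre of the bore of the forged hinge eye, a bare steel block fixed to the bench, 64 mm (x) by 50 mm (y), 100 mm tall. The 28 mm round bore runs level right through along this point's y axis, 65 mm above the bench; both mouths are alike, at y = +25 and -25 mm. Its dark foot, 130 mm (x) by 50 mm (y), is 12 mm thick.
- eye: The hinge eye block itself, fixed; its origin is the middle of its underside, 65 mm below the bore's centre; same axes.
- board: Flat plywood board fixed to the bench, 340 mm (x) by 240 mm (y), 18 mm thick; origin at the middle of its underside. Both gauges lie on it.
- small_center (a point): Centre of the small plug gauge, a bystander of the same shape: wooden handle 20 x 20 x 60 mm, 108 mm long in all along y; leave it alone.

How it is judged:
On the way, in this order (a step that is already met when the one before it is completed fails the run):
1. the larger gauge's go end is fully home in the bore, the handle against the face (within 12 mm) (y of eye_bore in the frame of gauge_center between 0.06 and 0.087 m and x of eye_bore in the frame of gauge_center between -0.014 and 0.014 m and z of eye_bore in the frame of gauge_center between -0.014 and 0.014 m and angle between the y axis of gauge_center and the y axis of eye_bore, either way round below 0.2 rad), for 0.2 s.
2. the no-go end is pressed (over 1 N) against a mouth of the bore, centred within 14 mm and square within 11 degrees, and stays out (y of eye_bore in the frame of gauge_center between -0.118 and -0.098 m and x of eye_bore in the frame of gauge_center between -0.014 and 0.014 m and z of eye_bore in the frame of gauge_center between -0.014 and 0.014 m and angle between the y axis of gauge_center and the y axis of eye_bore, either way round below 0.2 rad and contact force between gauge and eye above 1 N), for 0.1 s.
At the end, for the whole second after the job is handed in: The larger gauge lies at rest on the plywood board, its centre over the board and 30 to 42 mm above the bench (36 when lying flat), released (x of gauge_center in the frame of board between -0.17 and 0.17 m and y of gauge_center in the frame of board between -0.12 and 0.12 m and z of gauge_center in the frame of board between 0.03 and 0.042 m and linear speed of gauge below 0.02 m/s); the robot touches nothing.
It fails at once if the small gauge is moved more than 40 mm (distance of small_center from where it was at the start of the episode above 0.04 m).
It also fails if it takes over 61 s, if anything falls off the work surface, if the arm or the gripper's body presses on something with over 40 N, if the wrist force passes 120 N, or if a joint passes its speed limit or range.

## Robot

A 7-joint arm with a two-finger parallel gripper is mounted at the origin on the work surface. World frame = base frame: x ahead of the robot, y to its left, z up, the work surface at z = 0. Lengths are in m, angles in rad, forces in N, time in s.
With the tool pointing down it reaches from about 0.35 to 0.9 m from the base axis. Payload 19.9 kg.
Tool frame: the origin (TCP) lies at the very end of the fingers, on their centre line; the grasp point (between the pads) lies 19 mm behind it; z points along the fingers, y is the direction in which the jaws open and shut (so a half turn about z gives the same grasp; the last joint's range is limited). The gripper opens to 94 mm and grips with 3 to 60 N. Pads are 16 mm wide; open, the fingers measure 119 mm over their backs; the gripper's body (75 mm by 177 mm) begins 78 mm behind the grasp point.
Start: joints at [1.181, 0.417, -0.01, 1.614, 0.005, 1.111, -0.053], TCP at [0.214, -0.587, 0.205] pointing down, gripper open.
Joint ranges: [-2.81, 2.81], [-0.39, 2.02], [-1.27, 1.25], [0.06, 2.57], [-1.19, 4.33], [0.19, 2], [-2.82, 2.82]. Speed limits (rad/s): [1.89, 1.89, 2.39, 2.39, 3.01, 3.01, 3.01].

## Interface

Orientations are given as a unit quaternion [w, x, y, z].
In Python, from rig import arm, monitor, optics gives the robot as it stands. Calls block until the motion is done:
- arm.move_ptp(position, orientation): joint-space move of the TCP to a pose.
- arm.servo_line(position, orientation=None, vel=0.15, threshold=None): straight line of the TCP; orientation=None keeps the orientation; vel is the mean speed in m/s. With threshold (N) it stops when the force on the tool has changed by that much, and returns True; else False.
- arm.movej(angles): joint-space move.
- arm.gripper_to(opening, f_grip=None): opening from 0.0 (shut) to 1.0 (fully open); f_grip is the grip in N (None keeps the last); returns when the fingers have stopped.
- arm.sleep(seconds).
- arm.ik(position, orientation): joint angles nearest the present ones, or None.
- monitor.observe(): the state.
- optics.read_camera(name): name is "scene" or "top"; returns the picture (480x640x3 uint8, red, green, blue); there is no depth.
- optics.camera_params(name): a dict with "fx", "fy", "cx", "cy" (pixels), "position" and "rotation" of the camera in the world. Camera axes: x right, y up, looking along -z (the intrinsics and any distortion apply to the point x, -y, -z); pixel columns grow to the right and rows downward; lengths in m; the calibration is good to about 2 mm. A picture is of the moment at which its call begins. camera_params takes no time and is no camera call.
A pose or a line that the arm cannot do raises arm.IKError and nothing moves.
- arm.close_job(): hands the job in, once; it reports no verdict.
The state is a dict: "clock": time; "joint_positions": joint angles; "joint_vel": joint speeds; "effort": joint torques, N m; "ee_pos": TCP position; "ee_rot": TCP orientation; "ft_force": force on the tool from outside, world axes, zero at the start; "ft_torque": the same for the moment, N m; "gripper_width": opening from 0.0 (shut) to 1.0 (fully open).
Only numpy, scipy, OpenCV 4.12 (cv2) and the standard library are available. Lean on these libraries where they do the work, as an engineer would, in place of code of your own. Each camera call takes 0.05 s, during which the arm holds its last target.

## Working session

There is one attempt and no reset: what is moved stays moved. The work goes in short steps, each a Python script; the robot and the scene stay as the last script left them, time stands still between calls to the robot, and variables do not carry over. Pictures are saved under pics/ and viewed, and the job is handed in when it is done.

```bash
ls; mkdir -p pics; python3 - <<'E'
from rig import arm, monitor, optics
import cv2
for n in("scene","top"):
    p=optics.camera_params(n); print(n,p)
    cv2.imwrite(f"pics/{n}0.png",optics.read_camera(n)[:,:,::-1])
s=monitor.observe(); print(s["clock"],s["ee_pos"],s["ee_rot"],s["gripper_width"])
E
```

```text
pics
scene {'fx': 504.37732576252864, 'fy': 504.37732576252864, 'cx': 321.96375450162896, 'cy': 245.36948128121375, 'position': array([0.88520944, 0.17895177, 0.71775992]), 'rotation': array([0.5181723 , 0.13814159, 0.22441921, 0.81366479])}
top {'fx': 603.3163529207947, 'fy': 603.3163529207947, 'cx': 320.6217403559176, 'cy': 244.3454651130578, 'position': array([0.49160849, 0.02433294, 1.14542965]), 'rotation': array([-0.70127318, -0.00785502,  0.01350894,  0.71272136])}
0.1 [ 0.21349012 -0.58706869  0.2049057 ] [-5.01279006e-04  9.84830014e-01  1.73521104e-01 -1.34515913e-04] 0.9994523495130614
```

View pics/scene0.png

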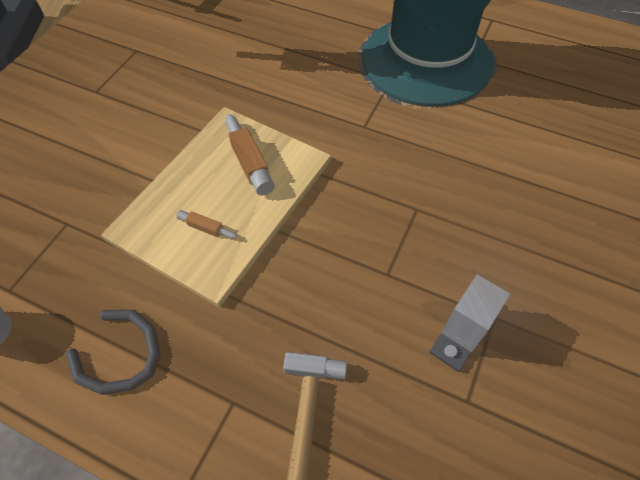

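View pics/top0.png

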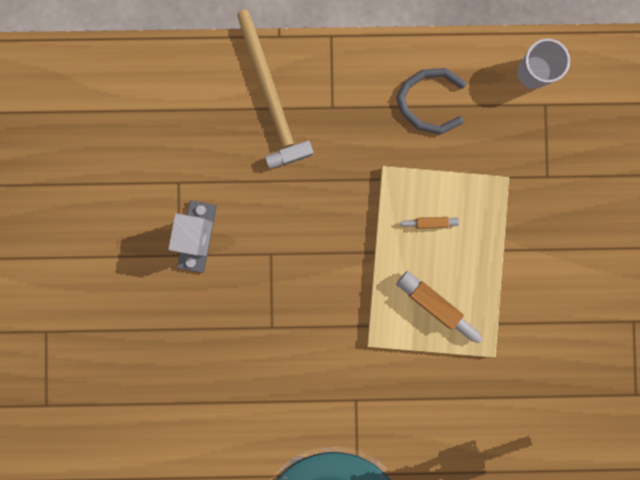

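```bash
python3 - <<'E'
import cv2,numpy as np
a=cv2.imread("pics/top0.png"); b=cv2.imread("pics/scene0.png")
c=lambda im,x,y,w,h,s:cv2.resize(im[y:y+h,x:x+w],None,fx=s,fy=s,interpolation=cv2.INTER_NEAREST)
cv2.imwrite("pics/crops.png",np.vstack([np.hstack([c(a,150,190,80,90,4),c(a,390,262,100,90,4)]),np.hstack([c(b,425,270,90,100,2),c(b,215,105,90,100,2),np.zeros((200,360,3),np.uint8)])]))
h=cv2.cvtColor(a,cv2.COLOR_BGR2HSV)
for p in [(185,235),(205,245),(203,260),(197,210),(435,305),(408,282),(465,325),(430,330),(450,200),(405,285)]: print(p,a[p[1],p[0]],h[p[1],p[0]])
E
```

```text
(185, 235) [175 172 177] [162   7 177]
(205, 245) [149 146 149] [150   5 149]
(203, 260) [109 104 104] [120  12 109]
(197, 210) [170 166 171] [156   7 171]
(435, 305) [ 66 120 175] [ 15 159 175]
(408, 282) [172 170 174] [165   6 174]
(465, 325) [199 196 200] [158   5 200]
(430, 330) [ 95 135 160] [ 18 104 160]
(450, 200) [143 196 224] [ 20  92 224]
(405, 285) [134 132 135] [160   6 135]
```

View pics/crops.png

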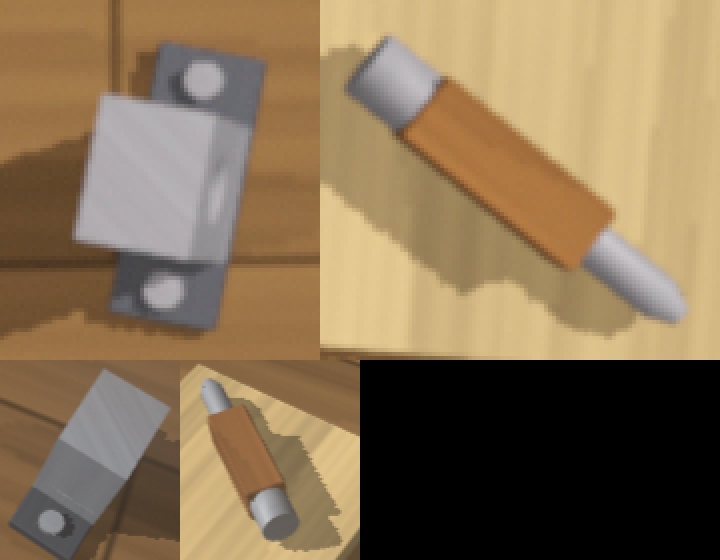

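```bash
cat > h.py <<'E'
import numpy as np,cv2
from scipy.spatial.transform import Rotation as R
from rig import arm,monitor,optics
def ray(cam,uv):
    p=optics.camera_params(cam); q=p["rotation"]; M=R.from_quat([q[1],q[2],q[3],q[0]]).as_matrix()
    uv=np.atleast_2d(uv).astype(float)
    d=np.c_[(uv[:,0]-p["cx"])/p["fx"],-(uv[:,1]-p["cy"])/p["fy"],-np.ones(len(uv))]@M.T
    return p["position"],d
def onz(cam,uv,z):
    o,d=ray(cam,uv); return o+d*((z-o[2])/d[:,2])[:,None]
def proj(cam,P):
    p=optics.camera_params(cam); q=p["rotation"]; M=R.from_quat([q[1],q[2],q[3],q[0]]).as_matrix()
    c=(np.atleast_2d(P)-p["position"])@M
    return np.c_[p["cx"]+p["fx"]*c[:,0]/-c[:,2],p["cy"]-p["fy"]*c[:,1]/-c[:,2]]
def blob(m,box):
    x,y,w,h=box; z=np.zeros_like(m,np.uint8); z[y:y+h,x:x+w]=m[y:y+h,x:x+w]
    cs,_=cv2.findContours(z*255,cv2.RETR_EXTERNAL,cv2.CHAIN_APPROX_NONE)
    return max(cs,key=cv2.contourArea)[:,0,:]
def rect(P): # min-area rect in the plane (mm); pixels' outer half width added by caller
    r=cv2.minAreaRect((P[:,:2]*1000).astype(np.float32)); return r
E
python3 - <<'E'
from h import *
a=cv2.imread("pics/top0.png");b=cv2.imread("pics/scene0.png")
H=cv2.cvtColor(a,cv2.COLOR_BGR2HSV); Hb=cv2.cvtColor(b,cv2.COLOR_BGR2HSV)
S,V=H[...,1],H[...,2]
np.set_printoptions(precision=4,suppress=True)
top=cv2.morphologyEx(((S<20)&(V>160)).astype(np.uint8),cv2.MORPH_OPEN,np.ones((3,3)))
c=blob(top,(160,190,60,90)); r=rect(onz("top",c,.1)); print("eye top",r,len(c)); print(cv2.boxPoints(cv2.minAreaRect(c.astype(np.float32))))
foot=((S<40)).astype(np.uint8); c=blob(foot,(160,190,60,90)); 
print("hull", cv2.approxPolyDP(cv2.convexHull(c),2,True)[:,0].tolist())
hd=((S>135)&(H[...,0]<20)&(V>120)).astype(np.uint8)
c=blob(hd,(395,265,90,80)); print("handle",rect(onz("top",c,.05)),cv2.boundingRect(c))
st=((S<40)).astype(np.uint8)
for nm,box,z in(("nogo",(395,265,35,35),.045),("go",(450,310,40,40),.042)):
    c=blob(st,box); P=onz("top",c,.036); print(nm,P.mean(0),rect(P))
bd=((H[...,0]<30)&(V>200)&(S<130)).astype(np.uint8)
c=blob(bd,(355,150,170,220)); r=rect(onz("top",c,.018)); print("board",r,"\n",onz("top",cv2.approxPolyDP(cv2.convexHull(c),4,True)[:,0],.018))
c=blob(hd,(395,205,90,40)); print("small",rect(onz("top",c,.038)))
hs=((Hb[...,1]<30)&(Hb[...,2]>138)).astype(np.uint8); 
for p in[(475,290),(490,300),(470,320),(455,335),(440,345)]: print(p,Hb[p[1],p[0]])
E
```

```text
eye top ((545.24365234375, 248.18304443359375), (50.00041961669922, 63.09156799316406), 79.11969757080078) 122
[[168.704 249.128]
 [175.216 213.312]
 [203.64  218.48 ]
 [197.128 254.296]]
hull [[191, 201], [215, 206], [202, 271], [178, 267], [169, 249], [175, 215]]
handle ((410.7518310546875, -193.34939575195312), (97.99906158447266, 34.6126594543457), 50.133995056152344) (411, 282, 52, 47)
nogo [ 0.4525 -0.1444  0.036 ] ((452.3464660644531, -144.62127685546875), (33.1441650390625, 31.59568977355957), 49.2105712890625)
go [ 0.3611 -0.2539  0.036 ] ((360.41729736328125, -254.61065673828125), (50.834197998046875, 20.565914154052734), 49.74604034423828)
board ((491.21697998046875, -205.30667114257812), (237.71353149414062, 337.9873046875), 84.3006820678711) 
 [[ 0.6709 -0.1045  0.018 ]
 [ 0.6447 -0.3393  0.018 ]
 [ 0.3123 -0.3046  0.018 ]
 [ 0.3367 -0.0719  0.018 ]]
small ((562.1062622070312, -190.53561401367188), (18.500537872314453, 58.39891052246094), 1.58860445022583)
(475, 290) [160   5 147]
(490, 300) [135   4 141]
(470, 320) [120   4 116]
(455, 335) [120   6 123]
(440, 345) [130   9  88]
```

```bash
python3 - <<'E'
from h import *
np.set_printoptions(precision=4,suppress=True)
# foot right edge and corners on z=.012
F=onz("top",[(191,201),(215.5,206),(202.5,271.5),(178,267.5)],.012); print(F)
e=F[2]-F[1]; print("foot long dir",np.degrees(np.arctan2(e[1],e[0])),np.linalg.norm(e), np.linalg.norm(F[1]-F[0]), (F[1]+F[2])/2)
# scene: predicted eye top corners & gauge
E0=np.array([.5452,.2482]);t=np.radians(79.12);y=np.array([np.cos(t),np.sin(t)]);x=np.array([y[1],-y[0]])
C=[np.r_[E0+sx*.032*x+sy*.025*y,.1] for sx,sy in((1,1),(1,-1),(-1,-1),(-1,1))]
G=np.array([.4108,-.194]);g=np.radians(-129.9);gy=np.array([np.cos(g),np.sin(g)]);gx=np.array([gy[1],-gy[0]])
D=[np.r_[G+sx*.018*gx+sy*.05*gy,.054] for sx,sy in((1,1),(1,-1),(-1,-1),(-1,1))]
T=[np.r_[G+gy*.105,.036],np.r_[G-gy*.08,.036]]
for cam,box,n in(("scene",(200,90,320,290),"scene0"),("top",(150,180,350,180),"top0")):
    im=cv2.imread(f"pics/{n}.png"); s=3 if 0 else 2
    im=cv2.resize(im,None,fx=4,fy=4,interpolation=cv2.INTER_NEAREST)
    for Q in(C,D): 
        p=proj(cam,Q); print(cam,p.tolist()); cv2.polylines(im,[((p+.5)*4).astype(int)],True,(0,255,0),1)
    for q in proj(cam,T): cv2.circle(im,tuple(((q+.5)*4).astype(int)),3,(255,0,255),-1)
    cs=[]
    for P in(np.r_[E0,.08],np.r_[G,.04]):
        u,v=(proj(cam,P)[0]*4).astype(int); cs.append(im[v-200:v+200,u-200:u+200])
    cv2.imwrite(f"pics/ov_{cam}.png",np.hstack(cs))
E
```

```text
[[0.6112 0.2574 0.012 ]
 [0.6011 0.2115 0.012 ]
 [0.4784 0.2372 0.012 ]
 [0.4867 0.2829 0.012 ]]
foot long dir 168.17248281108914 0.1253276400562597 0.04700973180148523 [0.5398 0.2243 0.012 ]
scene [[487.1361042550834, 329.33545651861516], [452.77087034143165, 308.38299601710435], [475.2517864040898, 273.44881416791145], [508.79999771429107, 292.8105150391196]]
scene [[245.77777060922253, 125.29327753221743], [266.61271886796857, 164.87968650429303], [246.6266979869672, 172.05507182940917], [226.65665255660832, 131.76163918209957]]
top [[175.2758540750354, 213.10746072893176], [203.7043880920412, 218.09750650432244], [197.09197227198075, 254.46689503926518], [168.60835947641814, 249.47149911081726]]
top [[452.8589652869738, 330.6069540991193], [409.68209087254405, 295.7155111252119], [422.1124798648964, 280.204595271767], [465.2636855262507, 315.04478403737477]]
```

View pics/ov_scene.png

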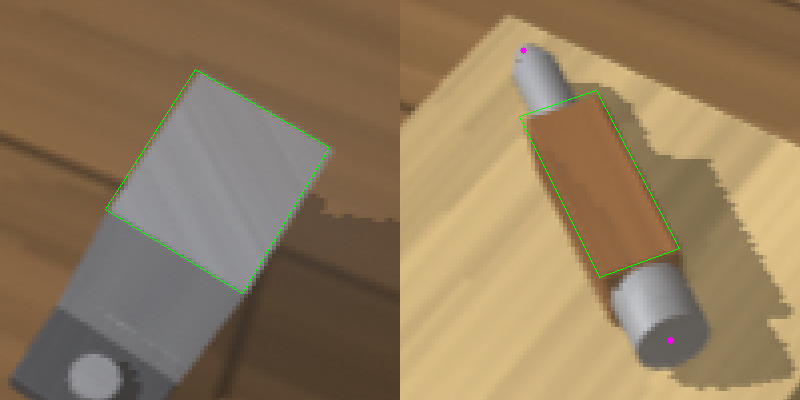

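View pics/ov_top.png

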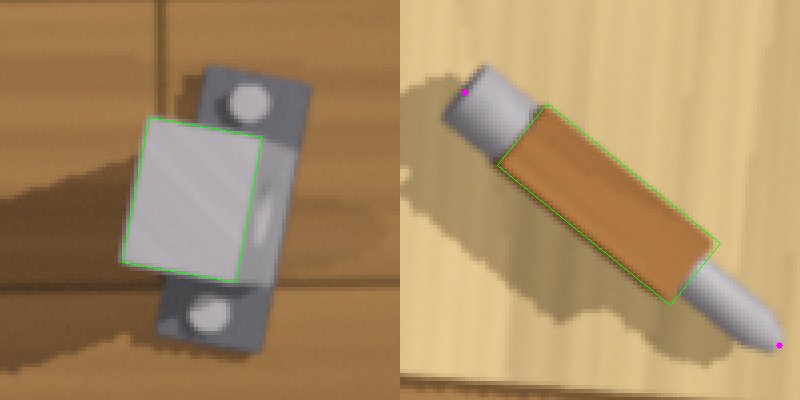

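```bash
cat >> h.py <<'E'
E0=np.array([.5450,.2484]); TY=np.radians(78.9); EY=np.array([np.cos(TY),np.sin(TY)])
G0=np.array([.4108,-.194]); GD=np.radians(-129.9)
def q(psi): return np.array([0,np.cos(psi/2),np.sin(psi/2),0])
def st():
    s=monitor.observe(); print("t %.2f"%s["clock"],"ee",np.round(s["ee_pos"],4),"F",np.round(s["ft_force"],1),"w %.3f"%s["gripper_width"],"j7 %.2f"%s["joint_positions"][6]); return s
E
python3 - <<'E'
from h import *
np.set_printoptions(precision=2,suppress=True)
for k in(0,np.pi):
    for nm,p,psi in(("pick",np.r_[G0,.023],GD),("go",np.r_[E0+.15*EY,.052],TY-np.pi),("home",np.r_[E0+.073*EY,.052],TY-np.pi),("nogo",np.r_[E0-.125*EY,.052],TY-np.pi),("up",np.r_[E0-.125*EY,.25],TY-np.pi)):
        print(nm,k,arm.ik(p,q(psi+k)))
E
```

```text
pick 0 [ 1.25  0.69 -1.09  2.14  0.85  0.85  2.08]
go 0 [-0.    1.   -1.09  1.5   0.92  1.21  1.71]
home 0 [ 0.14  0.92 -1.09  1.65  0.89  1.14  1.75]
nogo 0 [ 0.52  0.75 -1.09  1.93  0.81  0.98  1.99]
up 0 [ 0.57  0.39 -1.08  1.76  0.37  1.22  2.33]
pick 3.141592653589793 [ 0.65  0.42 -0.32  2.15  0.23  0.6  -0.54]
go 3.141592653589793 [-0.12  0.87 -0.85  1.5   0.71  1.09 -1.32]
home 3.141592653589793 [ 0.12  0.9  -1.06  1.65  0.86  1.12 -1.37]
nogo 3.141592653589793 [ 0.35  0.61 -0.82  1.93  0.59  0.86 -0.98]
up 3.141592653589793 [ 0.44  0.33 -0.9   1.76  0.28  1.19 -0.73]
```

```bash
python3 - <<'E'
from h import *
Q=q(GD+np.pi)
arm.move_ptp(np.r_[G0,.14],Q); st()
arm.servo_line(np.r_[G0,.023],vel=.12); st()
arm.gripper_to(0.2,45); st()
arm.servo_line(np.r_[G0,.16],vel=.12); s=st()
cv2.imwrite("pics/lift.png",optics.read_camera("scene")[:,:,::-1])
E
```

```text
t 1.73 ee [ 0.4108 -0.1952  0.1401] F [ 0.4 -0.7  0.1] w 1.001 j7 -0.42
t 2.86 ee [ 0.4111 -0.1942  0.0235] F [ 0.1 -0.1 -0.5] w 1.001 j7 -0.53
t 3.78 ee [ 0.4107 -0.194   0.023 ] F [0.1 0.2 0.1] w 0.377 j7 -0.53
t 5.08 ee [ 0.4104 -0.1938  0.1594] F [ 0.2  0.1 -5.1] w 0.376 j7 -0.40
```

View pics/lift.png

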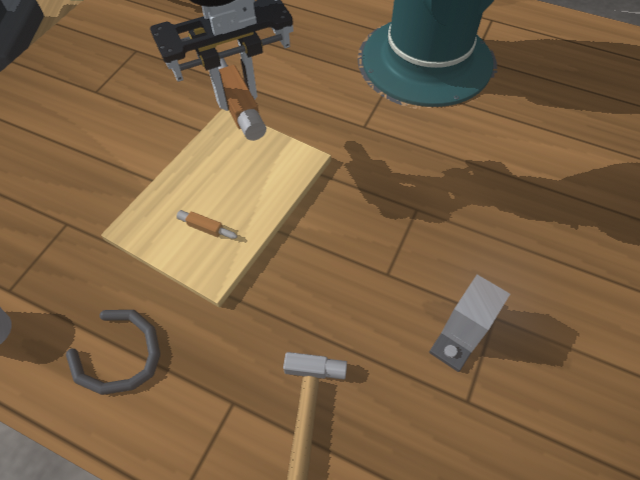

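The gauge is held: handle at (240,95), no-go end at (252,125). The opening reads about 35 mm and the weight is right. The small gauge at (205,223) hasn't moved. Next I'll go to the +y mouth.

```bash
python3 - <<'E'
from h import *
Q=q(TY)
p=E0+.16*EY
arm.move_ptp(np.r_[E0-.1*EY,.30],Q); st()
arm.servo_line(np.r_[p,.28],Q,vel=.25)
arm.servo_line(np.r_[p,.052],Q,vel=.15); st()
for n in("scene","top"): cv2.imwrite(f"pics/pre_{n}.png",optics.read_camera(n)[:,:,::-1])
a=cv2.imread("pics/pre_scene.png");b=cv2.imread("pics/pre_top.png")
u,v=proj("scene",np.r_[E0+.08*EY,.065])[0].astype(int);print(u,v)
u2,v2=proj("top",np.r_[E0+.08*EY,.065])[0].astype(int);print(u2,v2)
f=lambda im,u,v:cv2.resize(im[max(0,min(v-70,340)):][:140,max(0,min(u-65,510)):][:,:130],None,fx=3,fy=3)
cv2.imwrite("pics/pre.png",np.hstack([f(a,u,v),f(b,u2,v2)]))
E
```

```text
t 6.58 ee [0.5259 0.1486 0.2993] F [-0.2 -0.8 -5.1] w 0.375 j7 -0.70
t 9.43 ee [0.5762 0.4057 0.0529] F [ 0.4  0.1 -6. ] w 0.381 j7 -1.21
528 343
146 226
```

View pics/pre.png

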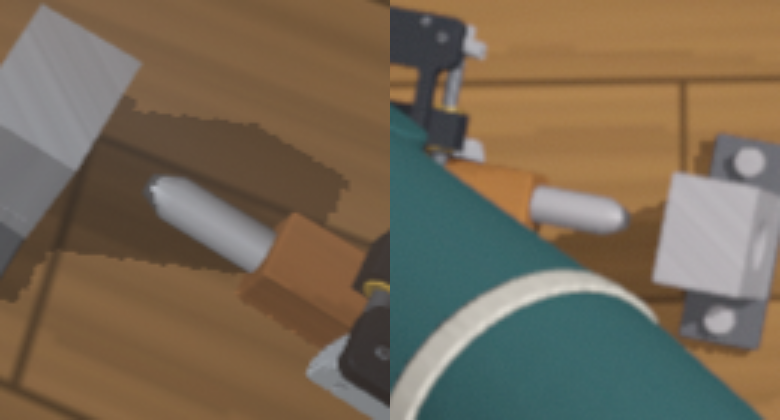

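```bash
python3 - <<'E'
from h import *
np.set_printoptions(precision=4,suppress=True)
s=monitor.observe(); C=np.r_[s["ee_pos"][:2],s["ee_pos"][2]+.013]; print(C, np.r_[E0+.16*EY,.065])
D=np.r_[-EY,0]
out=[];L={}
for cam in("scene","top"):
    im=cv2.imread(f"pics/pre_{cam}.png"); H=cv2.cvtColor(im,cv2.COLOR_BGR2HSV)
    tip,root=proj(cam,[C+.105*D,C+.05*D]); 
    x0,y0=np.minimum(tip,root).astype(int)-10; x1,y1=np.maximum(tip,root).astype(int)+10
    m=(H[...,1]<40)&(H[...,2]>90)
    c=blob(m.astype(np.uint8),(x0,y0,x1-x0,y1-y0))
    mk=np.zeros(m.shape,np.uint8);cv2.drawContours(mk,[c.reshape(-1,1,2)],-1,1,-1); yx=np.argwhere(mk); ax=yx[:,::-1].astype(float)
    mu=ax.mean(0); w,vv=np.linalg.eigh(np.cov((ax-mu).T)); d=vv[:,1]; d*=np.sign(d@(tip-root))
    L[cam]=(mu,d,ax)
    pd=(tip-root)/np.linalg.norm(tip-root); n=np.array([-pd[1],pd[0]])
    print(cam,"tip",tip,"root",root,"blob mean",mu,"perp off px",(mu-tip)@n,"ang deg",np.degrees(np.arctan2(d[1],d[0])-np.arctan2(pd[1],pd[0])),"extent",((ax-root)@pd).min(),((ax-root)@pd).max(),"pred len",np.linalg.norm(tip-root),"width",np.ptp((ax-root)@n), "px/m",np.linalg.norm(tip-root)/.055)
# triangulate mean: closest pt between rays
o1,d1=ray("scene",L["scene"][0]);o2,d2=ray("top",L["top"][0]);d1=d1[0];d2=d2[0]
A=np.c_[d1,-d2];t=np.linalg.lstsq(A,o2-o1,rcond=None)[0];P1=o1+t[0]*d1;P2=o2+t[1]*d2
P=(P1+P2)/2;print("plug mean",P,"gap",np.linalg.norm(P1-P2))
r=P[:2]-E0; print("rel bore: along",r@EY,"across",r@np.array([EY[1],-EY[0]]),"z",P[2]-.065)
E
```

```text
[0.5761 0.4056 0.0657] [0.5758 0.4054 0.065 ]
scene tip [511.2243 333.0273] root [549.4969 356.2516] blob mean [533.1138 346.2889] perp off px 0.018117063696577458 ang deg 0.6681441604095946 extent -2.192048475795847 42.92778683011453 pred len 44.76786749299617 width 16.060725247110646 px/m 813.9612271453849
top tip [159.7656 229.1916] root [129.4685 223.7559] blob mean [143.2085 225.8451] perp off px -0.3700670251723 ang deg 0.5424381297506878 extent -1.7554578909273664 30.8011867528626 pred len 30.780908934053837 width 11.912727909374567 px/m 559.6528897100698
plug mean [0.5623 0.3329 0.066 ] gap 0.0016599935063707533
rel bore: along 0.08622110771637621 across 0.0007040165606688434 z 0.000995840079486443
```

The plug axis triangulates to within 1 mm of the bore axis, so I'll push it in.

```bash
python3 - <<'E'
from h import *
Q=q(TY)
def d(): 
    s=st(); r=np.array(s["ee_pos"])[:2]-E0; print("  along %.4f across %.4f"%(r@EY,r@np.array([EY[1],-EY[0]])))
r=arm.servo_line(np.r_[E0+.10*EY,.0515],Q,vel=.06,threshold=10); print(r); d()
if not r:
    r=arm.servo_line(np.r_[E0+.071*EY,.0515],Q,vel=.03,threshold=8); print(r); d()
    arm.sleep(.4); d()
for n in("scene","top"): cv2.imwrite(f"pics/in_{n}.png",optics.read_camera(n)[:,:,::-1])
E
```

```text
False
t 10.68 ee [0.5642 0.347  0.0515] F [ 0.1  0.7 -6.1] w 0.380 j7 -1.17
  along 0.1005 across -0.0002
True
t 11.47 ee [0.5596 0.3223 0.0514] F [ 1.5  4.  -2.8] w 0.380 j7 -1.15
  along 0.0753 across 0.0001
t 11.87 ee [0.5594 0.3223 0.0509] F [ 1.7  3.8 -2.8] w 0.377 j7 -1.15
  along 0.0753 across -0.0001
```

View pics/in_scene.png

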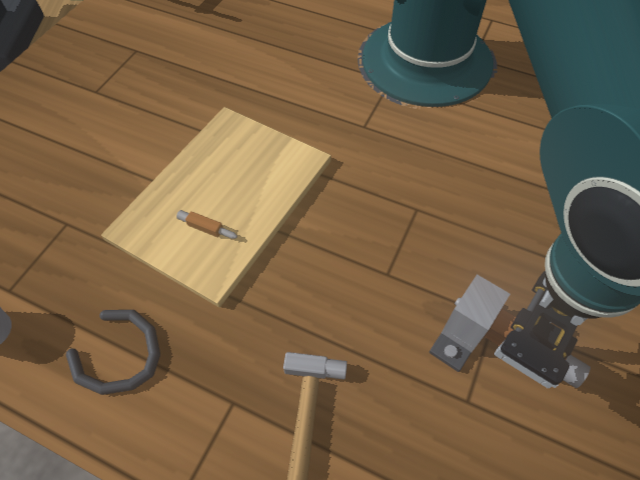

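The go end is fully home: the TCP is 75.3 mm from the bore centre (75 expected), and the tip just shows through the far mouth near (460,301). I'll draw it out and take the no-go end to the −y mouth.

```bash
python3 - <<'E'
from h import *
Q=q(TY)
arm.servo_line(np.r_[E0+.155*EY,.0515],Q,vel=.08); st()
arm.servo_line(np.r_[E0+.155*EY,.20],Q,vel=.15)
arm.servo_line(np.r_[E0-.13*EY,.20],Q,vel=.2)
arm.servo_line(np.r_[E0-.125*EY,.052],Q,vel=.15); s=st()
r=np.array(s["ee_pos"])[:2]-E0; print("  along %.4f across %.4f"%(r@EY,r@np.array([EY[1],-EY[0]])))
for n in("scene","top"): cv2.imwrite(f"pics/ng_{n}.png",optics.read_camera(n)[:,:,::-1])
a=cv2.imread("pics/ng_scene.png");b=cv2.imread("pics/ng_top.png")
u,v=proj("scene",np.r_[E0-.08*EY,.065])[0].astype(int);print(u,v)
u2,v2=proj("top",np.r_[E0-.08*EY,.065])[0].astype(int);print(u2,v2)
f=lambda im,u,v:cv2.resize(im[max(0,min(v-70,340)):][:140,max(0,min(u-65,510)):][:,:130],None,fx=3,fy=3)
cv2.imwrite("pics/ng.png",np.hstack([f(a,u,v),f(b,u2,v2)]))
E
```

```text
t 13.12 ee [0.575  0.3998 0.0515] F [ 0.1  0.2 -5.5] w 0.382 j7 -1.21
t 16.98 ee [0.5215 0.126  0.0528] F [-0.2  0.4 -6.1] w 0.386 j7 -0.87
  along -0.1247 across 0.0005
424 280
234 242
```

View pics/ng.png

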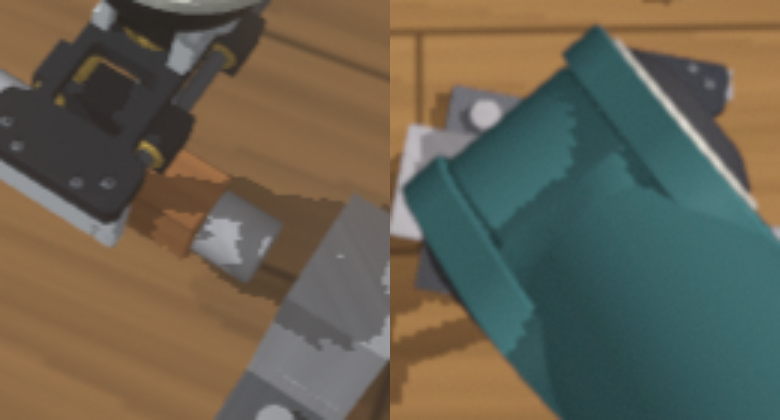

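The no-go end, at about (432,283) in the scene camera, stands square in front of the −y mouth with a gap of roughly 20 mm. Next is the press.

```bash
python3 - <<'E'
from h import *
Q=q(TY)
def d(): 
    s=st(); r=np.array(s["ee_pos"])[:2]-E0; print("  along %.4f across %.4f Fy %.1f"%(r@EY,r@np.array([EY[1],-EY[0]]),np.array(s["ft_force"])[:2]@EY))
r=arm.servo_line(np.r_[E0-.100*EY,.0515],Q,vel=.03,threshold=12); print(r); d()
for i in range(3): arm.sleep(.3); d()
cv2.imwrite("pics/press.png",cv2.resize(optics.read_camera("scene")[220:380,370:530,::-1],None,fx=3.5,fy=3.5))
E
```

```text
True
t 17.74 ee [0.5241 0.1455 0.0509] F [ 0.8 -0.2 -6.4] w 0.384 j7 -0.91
  along -0.1050 across -0.0007 Fy -0.1
t 18.04 ee [0.5238 0.1451 0.0507] F [ 0.1  0.3 -5.3] w 0.380 j7 -0.91
  along -0.1054 across -0.0009 Fy 0.3
t 18.34 ee [0.5239 0.145  0.0507] F [-0.6 -0.4 -5.5] w 0.376 j7 -0.91
  along -0.1055 across -0.0008 Fy -0.6
t 18.64 ee [0.5239 0.145  0.0507] F [-0.6  0.1 -5.2] w 0.381 j7 -0.91
  along -0.1055 across -0.0008 Fy -0.0
```

View pics/press.png

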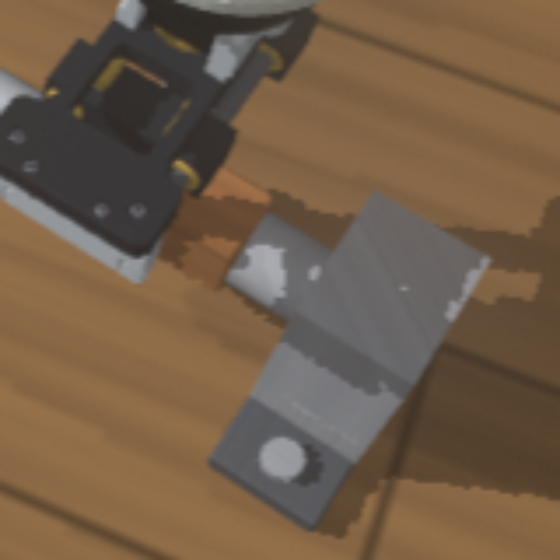

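It touched the face at −105 mm, but the force relaxed to about 0 N. I'll press again in small steps and hold.

```bash
python3 - <<'E'
from h import *
Q=q(TY)
def d(): 
    s=st(); r=np.array(s["ee_pos"])[:2]-E0; f=np.array(s["ft_force"])[:2]@EY; print("  along %.4f across %.4f Fy %.1f"%(r@EY,r@np.array([EY[1],-EY[0]]),f)); return f
for a in(.1045,.1035,.1025,.1015,.1005,.0995,.0985,.0975):
    r=arm.servo_line(np.r_[E0-a*EY,.0512],Q,vel=.01,threshold=25); arm.sleep(.1); f=d()
    if abs(f)>6 or r: break
for i in range(3): arm.sleep(.25); d()
E
```

```text
t 19.07 ee [0.5247 0.1456 0.0511] F [-2.2 -3.3 -6. ] w 0.382 j7 -0.91
  along -0.1048 across -0.0001 Fy -3.7
t 19.43 ee [0.5247 0.1456 0.051 ] F [-4.1 -9.6 -2.4] w 0.382 j7 -0.91
  along -0.1048 across -0.0001 Fy -10.2
t 19.68 ee [0.5247 0.1456 0.051 ] F [-4.5 -8.8 -2.8] w 0.381 j7 -0.91
  along -0.1048 across -0.0001 Fy -9.5
t 19.93 ee [0.5247 0.1456 0.051 ] F [-4.5 -8.8 -2.1] w 0.380 j7 -0.91
  along -0.1048 across -0.0001 Fy -9.5
t 20.18 ee [0.5247 0.1456 0.051 ] F [-4.7 -9.4 -2.4] w 0.377 j7 -0.91
  along -0.1048 across -0.0002 Fy -10.2
```

The no-go end held about 10 N for more than 0.75 s, at −104.8 mm, square and not entering. I'll put it back where it lay.

```bash
python3 - <<'E'
from h import *
Q=q(TY); Q2=q(GD+np.pi)
arm.servo_line(np.r_[E0-.14*EY,.052],Q,vel=.08)
arm.servo_line(np.r_[E0-.14*EY,.20],Q,vel=.15)
arm.move_ptp(np.r_[G0,.16],Q2); st()
arm.servo_line(np.r_[G0,.035],Q2,vel=.12); st()
print(arm.servo_line(np.r_[G0,.0215],Q2,vel=.02,threshold=4)); st()
cv2.imwrite("pics/lay.png",optics.read_camera("scene")[:,:,::-1])
E
```

```text
t 23.15 ee [ 0.4116 -0.193   0.1602] F [ 0.3  0.2 -6.1] w 0.381 j7 -0.47
t 24.34 ee [ 0.4113 -0.1941  0.0356] F [ 0.2 -0.3 -5.5] w 0.384 j7 -0.64
True
t 24.93 ee [ 0.4107 -0.194   0.0229] F [-2.2  1.   8.9] w 0.378 j7 -0.66
```

View pics/lay.png

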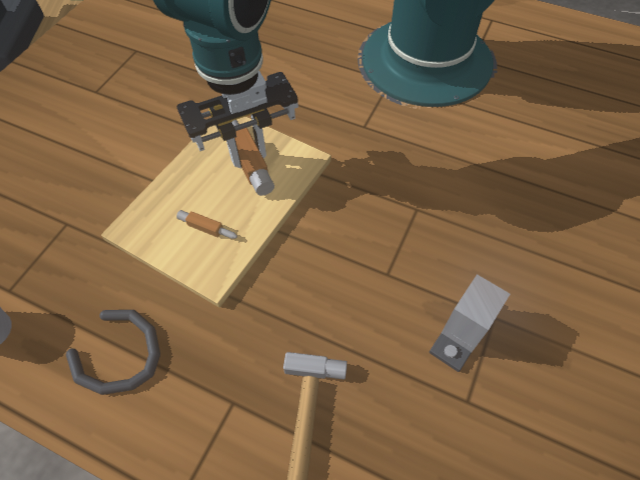

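The gauge is down on the board: handle at (252,155), no-go end at (262,183). I'll release it, retreat and check.

```bash
python3 - <<'E'
from h import *
arm.gripper_to(1.0); st()
arm.servo_line(np.r_[G0,.16],vel=.1)
arm.move_ptp([.30,-.50,.25],q(np.radians(20))); st()
for n in("scene","top"): cv2.imwrite(f"pics/end_{n}.png",optics.read_camera(n)[:,:,::-1])
a=cv2.imread("pics/end_top.png");H=cv2.cvtColor(a,cv2.COLOR_BGR2HSV)
hd=((H[...,1]>135)&(H[...,0]<20)&(H[...,2]>120)).astype(np.uint8)
print(rect(onz("top",blob(hd,(395,265,90,80)),.05)),rect(onz("top",blob(hd,(395,205,90,40)),.038)))
E
```

```text
t 25.99 ee [ 0.4101 -0.1938  0.0225] F [-0.1 -0.  -0.3] w 1.001 j7 -0.66
t 28.79 ee [ 0.3013 -0.4986  0.2497] F [-0.8  0.6 -0.1] w 1.002 j7 -0.36
((411.02532958984375, -193.58352661132812), (97.99821472167969, 34.556129455566406), 50.114078521728516) ((562.8668823242188, -190.51458740234375), (58.93522262573242, 18.442977905273438), 89.09943389892578)
```

View pics/end_scene.png

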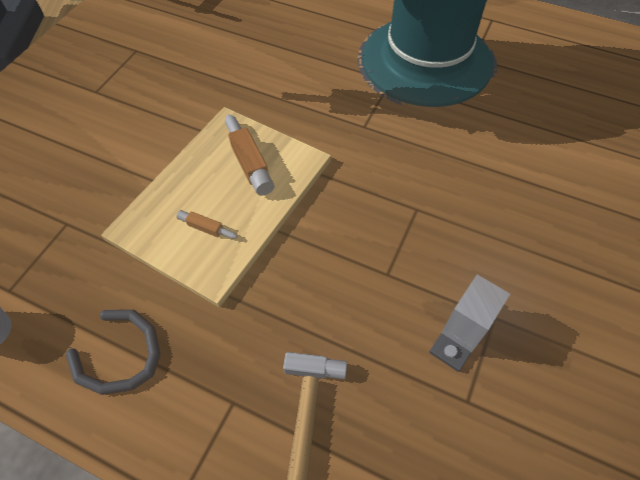

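View pics/end_top.png

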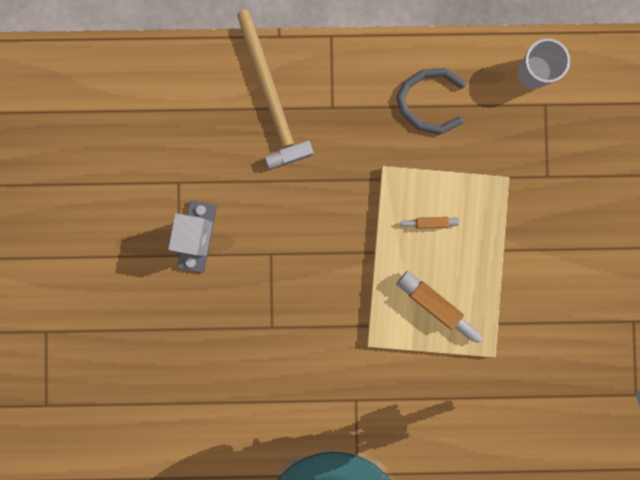

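Both gauges lie flat: the large one at (438,305) in the top view, the small one unmoved at (432,223). The arm is clear, so I'm handing in.

```bash
python3 -c "
from rig import arm
arm.close_job()"
```

```text
the job is handed in; nothing more can be done
```

I checked the bore with the larger gauge: the go end went fully home, and the no-go end stayed out. I handed the job in just after 28.8 s of the 61 s allowed; the hand-in gives no verdict.

- **Go end:** pushed in from the +y side until the handle met the face, 75.3 mm from the bore centre (75 mm expected). The tip showed through the far mouth. It was held there for more than 0.4 s.
- **No-go end:** the first touch on the −y mouth relaxed to about 0 N, so I pressed again in small steps. It then held about 10 N for more than 0.75 s at 104.8 mm from the bore centre (105 mm expected), less than 1 mm off centre by the tool position, and did not enter.
- **Final state:** the larger gauge is back on the plywood board within about 1 mm of where it started, and released. The small gauge moved less than 1 mm by the camera, which is within measuring noise. The gripper is open and clear.

Apart from that first press, no check failed or disagreed. The final height was not measured separately, but the gauge looks flat in both views.

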